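# Roll a steel roller up its ramp and bolt it in

## Robot

A 6-joint arm with a two-finger parallel gripper is mounted at the origin on a cart in front of the work surface, level with it; the furniture and walls round the work are solid. World frame = base frame: x ahead of the robot, y to its left, z up, the work surface at z = 0. Lengths are in mm, angles in rad, forces in N, time in s.
With the tool pointing down it reaches from about 350 to 975 mm from the base axis. Payload 7.1 kg.
Tool frame: the origin (TCP) lies midway between the tips of the shut fingers; the grasp point (between the pads) lies 19 mm behind it; z points along the fingers, y is the line along which they close (so a half turn about z gives the same grasp; the last joint's range is limited). The gripper opens to 88 mm and grips with 3 to 60 N. Pads are 20 mm wide; open, the fingers measure 115 mm over their backs; the gripper's body (75 mm by 178 mm) begins 61 mm behind the grasp point.
Start: joints at [-1.249, 0.423, 1.63, -0, 1.089, -0.019], TCP at [208.918, -589.031, 195.875] pointing down, gripper open.
Joint ranges: [-3, 3], [-0.9, 2.11], [0.09, 2.58], [-1.31, 4.45], [0.11, 2.69], [-2.54, 2.54]. Speed limits (rad/s): [2.39, 2.39, 3.01, 3.14, 3.14, 3.14].

## Interface

Orientations are given as a rotation vector (axis times angle).
In Python, from workcell import ctrl gives the robot as it stands. The module is installed in compiled form; this text tells all that it offers.
- The arm moves only by the tool servo_tool, never from a script. Its argument "increments" is a list of rows, each a list of 7 numbers: the shift along the world's x, y, z in cm, then the turn, a rotation vector about the world's x, y, z in degrees, then the opening, from -1 (shut) to 1 (fully open). A call has 1 to 20 rows; each row is the pose to reach, as a shift and turn from the pose commanded when the call began; what a row does not reach only later rows make up. A row lasts 1/12 s, in which the tool goes at most 41.7 mm and 7.16 degrees, less where a joint would pass 70% of its speed; a pose out of reach is approached as far as the arm can. A call with a gripper value outside its range is refused whole. The fingers move at their own pace and stop on an object; the grip force is fixed at half the most. Time passes only in rows, so rows that repeat a pose let the fingers close. It gives the time, the measured TCP pose, the force, the opening and the grip force at its end, in the units of the state.
- ctrl.get_obs(): the state, without advancing time (a new reading comes with each control period).
- ctrl.get_image(name): name is "scene" or "side" or "wrist"; returns a dict with "image" (384x512x3 uint8, red, green, blue), "fx", "fy", "cx", "cy" (pixels), "extrinsics" (4x4, takes a point from camera to world coordinates); the wrist camera has in their place "tool_from_camera" (4x4, takes a point from camera to tool coordinates, whose origin is the TCP and whose axes are the flange's). Camera axes: x right, y up, looking along -z (the intrinsics and any distortion apply to the point x, -y, -z); pixel columns grow to the right and rows downward; lengths in mm; the calibration is good to about 2 mm. A picture is of the moment at which its call begins: read the wrist's pose just before it. There is no depth.
- ctrl.close_job(): hands the job in; it is judged then, once.
The state is a dict: "t": time; "qpos": joint angles; "qvel": joint speeds; "joint_torque": joint torques, N m; "ee_pos": TCP position; "orientation": TCP orientation; "ft_force": force on the tool from outside, world axes, zero at the start; "moment": the same for the moment, N m; "width": finger opening in mm; "grasp_force": force on a finger pad.
Only numpy, scipy, OpenCV 4.12 (cv2) and the standard library are available. Lean on these libraries where they do the work, as an engineer would, in place of code of your own. Each camera call takes 0.05 s, during which the arm holds its last target. There are 200 camera calls.

## Task

With your fingertips, push the steel roller that lies at the foot of the little wooden ramp up to the stop plate at the top, so that it comes to rest in the seat there; stay with it at a steady, gentle pace, so that it neither gets away from you nor runs back down. Then push the upright pin of the keeper bolt, on the side of the ramp, all the way in towards the lane so that the bolt stands behind the roller. Only push: do not lift the roller, and leave everything else where it stands.

Things in the scene. Friction and masses are not known exactly. Their poses are not given: they have to be found in the camera images.
- ramp: Wooden ramp fixed to the bench, base 260 x 116 mm. Origin on the bench under its middle; x points level in the uphill direction, y left of it, z up. Lane 86 mm wide; cheeks 9 mm thick beside it stand 14 mm above it (5 mm at the seat). Along x: lip 4 mm high at -0.135 to -0.129; level landing, height 0.030, to -0.065; 12 degree slope to the crest at 0.065, height 0.0576; then the seat; stop plate.
- slope: The 12 degree sloping surface of the ramp. Origin on the surface in the middle of the slope (ramp x = 0, height 0.0438); x runs up the slope, z is normal to it. A roller left alone anywhere on it runs back down.
- roller: Polished steel sleeve, a cylinder 40 mm in diameter and 80 mm long, 0.3 to 0.55 kg, slippery (friction about 0.35), lying across the lane on the landing at the ramp's foot, free to roll. Origin at its centre (20 mm above the landing); y is its axis, x and z turn with it as it rolls.
- seat (a point): Where the roller's centre is when it rests in the seat: ramp x = 0.087, y = 0, height 0.0747. The seat dips 8 degrees from the crest toward the steel stop plate (face at ramp x = 0.107, top at height 0.082), so a roller pushed past the crest runs the last 2 cm to the stop by itself and stays.
- keeper (a joint): Keeper bolt, travel in m: 0 drawn out to the left, clear of the lane; 0.028 fully in, its nose 22 mm into the lane just downhill of the seated roller. It moves along the ramp's -y, takes about 2 N (friction) and stays where it is left. If it is pushed in first, the roller cannot pass.
- keeper_pin (a point): Top centre of the bolt's upright pin, 10 mm in diameter, height 0.1215; at ramp x = 0.058, y = 0.070 drawn out, 0.042 fully in. Push it from its outer (left) side. It stands 39 mm above the steel channel in which the bolt runs, on the left cheek (ramp x 0.046 to 0.070, y 0.045 to 0.081, top at height 0.0825).
- spare_roller: Bystander: a roller like the other, standing on its end on the bench (40 mm diameter, 80 mm high); origin at the centre of its underside.
- cap_tin: Bystander: open tin, 70 mm across, 32 mm high; origin at the centre of its underside.
- ball_stand: Bystander: weighted stand with a black ball on a rod, 49x54x110 mm; origin at the centre of its underside.
- salt_jar: Bystander: amber jar with black lid, 58 mm across, 70 mm high; origin at the centre of its underside.
- cork_block: Bystander: cork block, 64x73x24 mm; origin at the centre of its underside.

How it is judged (in metres and radians):
On the way, in this order (a step that is already met when the one before it is completed fails the run):
1. the roller has come to rest in the seat against the stop, with the keeper still drawn out (x of roller in the frame of ramp above 0.083 m and distance between roller and seat below 0.008 m and angle between the y axis of roller and the y axis of ramp, either way round below 0.12 rad and linear speed of roller below 0.03 m/s and value of joint keeper below 0.015 m), for 0.2 s.
2. the keeper bolt is pushed in behind the roller (x of roller in the frame of ramp above 0.083 m and distance between roller and seat below 0.008 m and angle between the y axis of roller and the y axis of ramp, either way round below 0.12 rad and value of joint keeper above 0.025 m), for 0.2 s.
At the end, for the whole second after the job is handed in: The roller rests in the seat: its centre within 4 mm of the stopped position along the ramp and within 8 mm of the seat point, its axis across the lane within 0.12 rad, at rest (under 0.02 m/s); the keeper bolt is in by more than 25 of its 28 mm (all of step 2 and linear speed of roller below 0.02 m/s); the robot touches nothing.
It fails at once if the roller is lifted: its centre more than 42 mm above the plane of the slope (it rolls at 20 mm; on the landing it is at up to 29 mm) (z of roller in the frame of slope above 0.042 m).
It fails at once if the roller runs away, back or ahead, or is shoved hard: faster than 0.35 m/s (linear speed of roller above 0.35 m/s).
It fails at once if the roller is left alone on the slope: it is between landing and crest while the grasp point is more than 100 mm away (x of roller in the frame of ramp between -0.05 and 0.055 m and distance between the grasp point and roller above 0.1 m).
It fails at once if a bystander is moved by more than 15 mm or tipped (distance of any of spare_roller, cap_tin, ball_stand, salt_jar, cork_block from where it was at the start of the episode above 0.015 m or angle between any of spare_roller, cap_tin, ball_stand, salt_jar, cork_block's own z axis and vertical above 0.2 rad).
It also fails if it takes over 45 s, if anything falls off the work surface, if the arm or the gripper's body presses on something with over 40 N, if the wrist force passes 120 N, or if a joint passes its speed limit or range.

## Working session

There is one attempt and no reset: what is moved stays moved. The work goes in short steps, Python scripts to look and compute and a tool call to move; the robot and the scene stay as the last step left them, time stands still between calls to the robot, and variables do not carry over. Pictures are saved under pics/ and viewed, at most 10 in all, crops included, and the job is handed in when it is done.

Besides the shell and the picture viewer there is one more tool, called after "Call:" by a JSON object that holds its "api" and its "payload". servo_tool: Moves the arm, as the interface text tells. Its arguments: {"type":"object","properties":{"increments":{"type":"array","items":{"type":"array","items":{"type":"number"}}}},"required":["increments"]}

```bash
mkdir -p pics
cat > h.py <<'E'
import numpy as np, cv2
from workcell import ctrl
def snap(n,f):
    d=ctrl.get_image(n); cv2.imwrite(f,d["image"][:,:,::-1]); np.save(f[:-4]+'.npy',d,allow_pickle=True); return d
def load(f): return np.load(f,allow_pickle=True).item()
def ray(d,u,v):
    E=np.array(d["extrinsics"]); r=np.array([(u-d["cx"])/d["fx"],-(v-d["cy"])/d["fy"],-1.])
    return E[:3,3],E[:3,:3]@r
def onz(d,u,v,z):
    o,r=ray(d,u,v); return o+r*(z-o[2])/r[2]
def two(d1,p1,d2,p2):
    o1,r1=ray(d1,*p1);o2,r2=ray(d2,*p2)
    s=np.linalg.lstsq(np.c_[r1,-r2],o2-o1,rcond=None)[0]
    a=o1+s[0]*r1;b=o2+s[1]*r2
    return (a+b)/2,np.linalg.norm(a-b)
E
python3 - <<'E'
from h import *
a=snap("scene","pics/a.png");b=snap("side","pics/b.png")
for d in(a,b): print({k:v for k,v in d.items() if k!='image'})
o=ctrl.get_obs();print(o)
E
```

```text
{'fx': 463.09497691144105, 'fy': 463.09497691144105, 'cx': 254.06930670383522, 'cy': 190.5842691563628, 'extrinsics': array([[-8.55176239e-01,  3.92239846e-01, -3.38853220e-01,
        -7.61610631e+01],
       [-5.18337235e-01, -6.47556642e-01,  5.58566833e-01,
         8.23082567e+02],
       [-3.34484788e-04,  6.53313324e-01,  7.57087570e-01,
         1.29794021e+03],
       [ 0.00000000e+00,  0.00000000e+00,  0.00000000e+00,
         1.00000000e+00]])}
{'fx': 487.72003964271653, 'fy': 487.72003964271653, 'cx': 249.15969458447373, 'cy': 190.08462213366778, 'extrinsics': array([[ 9.63509279e-01,  1.46263053e-01, -2.24180703e-01,
         1.24239533e+02],
       [-2.67430755e-01,  4.90236320e-01, -8.29547552e-01,
        -1.26151032e+03],
       [-1.14306342e-02,  8.59229579e-01,  5.11462482e-01,
         8.49222755e+02],
       [ 0.00000000e+00,  0.00000000e+00,  0.00000000e+00,
         1.00000000e+00]])}
{'t': 0.1, 'qpos': array([-1.24897520e+00,  4.23785161e-01,  1.63058609e+00, -6.28513641e-05,
        1.08858402e+00, -1.89811063e-02]), 'qvel': array([ 7.30852227e-05, -1.05484703e-03, -3.12488903e-03, -1.18765512e-03,
        3.81728898e-04, -1.40913475e-03]), 'joint_torque': array([ 8.54367663e-04, -5.45610988e+01, -2.74325430e+01,  6.45421771e-02,
        1.88072986e-02, -3.58375303e-05]), 'ee_pos': array([ 208.75407335, -588.55101883,  195.1772963 ]), 'orientation': array([-3.09476538e+00, -5.32562117e-01,  4.09125678e-04]), 'ft_force': array([ 0.42087213, -0.70639471,  0.02271534]), 'moment': array([-0.02985605, -0.00642127,  0.00414389]), 'grasp_force': 0.0, 'width': 88.23975151203778}
```

View pics/a.png

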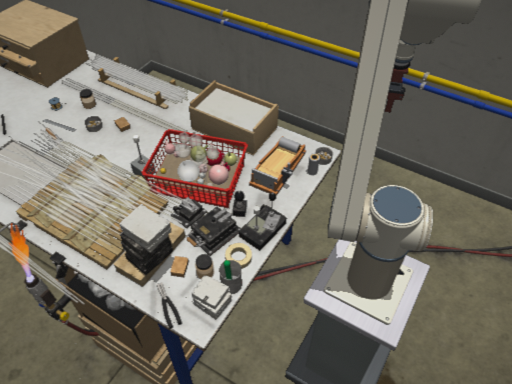

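View pics/b.png

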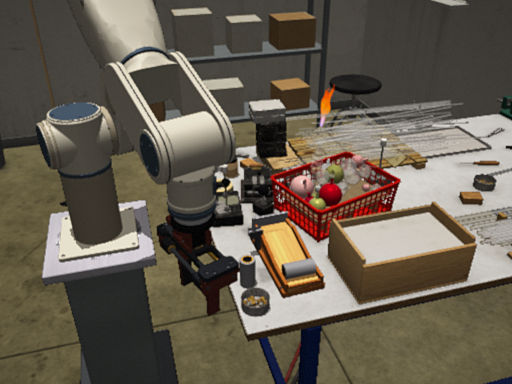

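The ramp is at scene (278,165) and side (287,255), with the roller at its foot at scene (292,147) and side (298,268). I'll enlarge both.

Run:
```python
from h import *
a=load("pics/a.npy")["image"][:,:,::-1];b=load("pics/b.npy")["image"][:,:,::-1]
A=cv2.resize(a[120:220,235:345],None,fx=5,fy=5,interpolation=cv2.INTER_CUBIC)
B=cv2.resize(b[200:320,225:345],None,fx=5,fy=5,interpolation=cv2.INTER_CUBIC)
cv2.imwrite("pics/a2.png",A);cv2.imwrite("pics/b2.png",B)
```

```text
(no output)
```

View pics/a2.png

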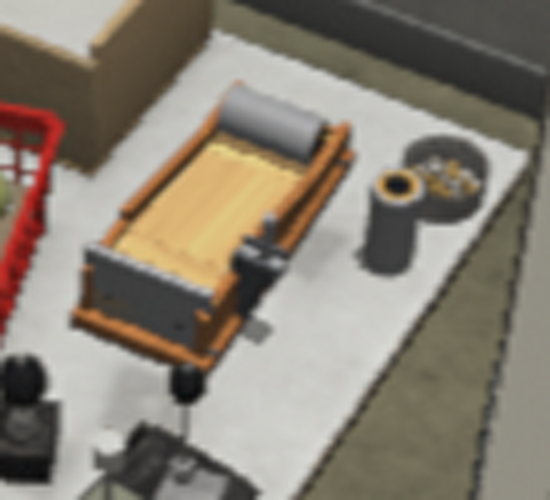

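View pics/b2.png

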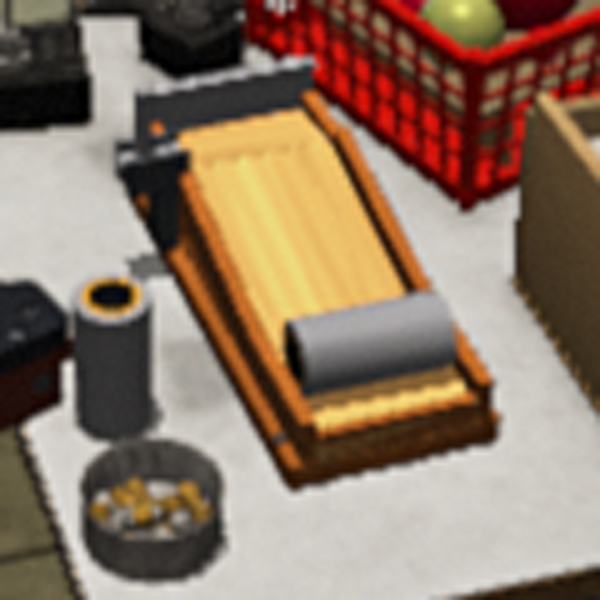

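Scene crop: stop plate top corners at (90,248) and (213,300), keeper block at (258,255), pin top at about (270,218), roller middle at about (272,122). Side crop: plate corners at (312,60) and (138,92), roller middle at about (372,342). The tin and spare roller stand to the ramp's left, near its foot.

Run:
```python
from h import *
a=load("pics/a.npy");b=load("pics/b.npy")
fa=lambda u,v:(235+u/5-.4,120+v/5-.4)
fb=lambda u,v:(225+u/5-.4,200+v/5-.4)
P={}
for n,p,q in [("plateR",(90,248),(312,60)),("plateL",(213,300),(138,92)),("roller",(272,122),(372,342)),("spare_top",(399,185),(112,295)),("tin",(446,165),(152,475))]:
    x,e=two(a,fa(*p),b,fb(*q)); P[n]=x; print(n,x.round(1),"gap",round(e,1))
print("rol@50",onz(a,*fa(272,122),50),onz(b,*fb(372,342),50))
print("pin@121",onz(a,*fa(270,216),121.5))
m=(P["plateR"]+P["plateL"])/2; d=(m-P["roller"])[:2]; 
print("dist",np.linalg.norm(d),"yaw",np.degrees(np.arctan2(d[1],d[0])))
w=(P["plateL"]-P["plateR"])[:2];print("plate w",np.linalg.norm(w),"yaw",np.degrees(np.arctan2(w[1],w[0]))-90)
# base corners on bench
for n,f,d_,uv in [("scene cornR",fa,a,(72,320)),("scene cornL",fa,a,(210,368)),("side footL",fb,b,(293,488)),("side footR",fb,b,(497,440))]: print(n,onz(d_,*f(*uv),0).round(1))
```

```text
plateR [ 530.2 -161.9   79.2] gap 5.9
plateL [ 427.5 -163.4   78.8] gap 2.8
roller [ 490.8 -372.7   50.9] gap 1.8
spare_top [ 365.5 -334.5   79.6] gap 2.8
tin [ 361.5 -416.9   33.8] gap 4.4
rol@50 [ 490.24536469 -373.25453694   50.        ] [ 492.28006633 -371.27829816   50.        ]
pin@121 [ 413.18433217 -219.2348255   121.5       ]
dist 210.45987722032757 yaw 93.27315149892851
plate w 102.69197538398387 yaw -269.1706813698954
scene cornR [ 539.  -154.3    0. ]
scene cornL [ 427.2 -166.6    0. ]
side footL [ 438.4 -409.6    0. ]
side footR [ 549.2 -405.5    0. ]
```

Run:
```python
from h import *
a=load("pics/a.npy");b=load("pics/b.npy")
fa=lambda u,v:(235+u/5-.4,120+v/5-.4)
fb=lambda u,v:(225+u/5-.4,200+v/5-.4)
for n,p,q in [("box top",(92,65),(537,98)),("basket rim",(62,128),(470,52))]:
    x,e=two(a,fa(*p),b,fb(*q)); print(n,x.round(1),"gap",round(e,1))
```

```text
box top [ 607.9 -291.4  121.5] gap 8.2
basket rim [ 596.1 -228.8  113.3] gap 8.8
```

Call:
{"api": "servo_tool", "payload": {"increments": [[4,3,3,0,0,7,-0.1],[8,6,5,0,0,14,-0.1],[11,9,6,0,0,21,-0.1],[14,12,6,0,0,28,-0.1],[17,15,6,0,0,35,-0.1],[20,17,6,0,0,42,-0.1],[23,19,6,0,0,49,-0.1],[26,21,6,0,0,56,-0.1],[28,23,6,0,0,63,-0.1],[28,23,6,0,0,70,-0.1],[28,23,6,0,0,73,-0.1],[28,23,6,0,0,73,-0.1],[28,23,6,0,0,73,-0.1]]}}

```text
t: 1.18
ee_pos: [488.8, -358.8, 255.5]
orientation: [-2.173, -2.268, 0.0]
ft_force: [0.8, -0.8, 0.1]
width: 39.5
grasp_force: 0.0
```

```bash
cat >> h.py <<'E'
from scipy.spatial.transform import Rotation as R
def wsnap(f):
    o=ctrl.get_obs(); d=ctrl.get_image("wrist"); T=np.eye(4); T[:3,:3]=R.from_rotvec(o["orientation"]).as_matrix(); T[:3,3]=o["ee_pos"]
    d["extrinsics"]=T@np.array(d["tool_from_camera"]); cv2.imwrite(f,d["image"][:,:,::-1]); np.save(f[:-4]+'.npy',d,allow_pickle=True)
    print(o["ee_pos"].round(1),T[:3,:3].round(3).tolist(),o["qpos"].round(2)); return d
E
python3 - <<'E'
from h import *
d=wsnap("pics/w1.png"); print(d["extrinsics"].round(2))
E
```

```text
[ 488.8 -358.8  255.5] [[-0.042, 0.999, -0.001], [0.999, 0.042, 0.0], [0.0, -0.001, -1.0]] [-0.65  0.34  1.62 -0.    1.19 -0.7 ]
[[ 1.0000e+00 -4.0000e-02 -1.0000e-02  4.8525e+02]
 [ 4.0000e-02  9.6000e-01  2.6000e-01 -2.8694e+02]
 [ 0.0000e+00 -2.6000e-01  9.7000e-01  4.4380e+02]
 [ 0.0000e+00  0.0000e+00  0.0000e+00  1.0000e+00]]
```

View pics/w1.png

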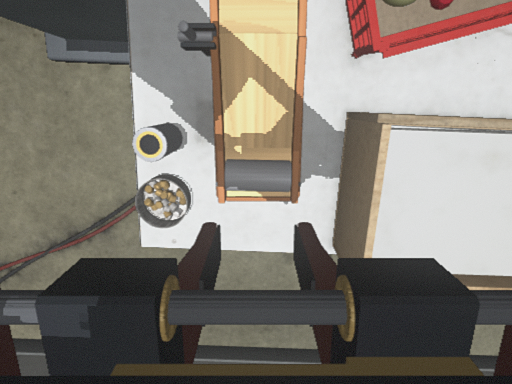

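The wrist view shows the lane running nearly straight up the image. The roller silhouette spans columns 225–292 and rows 160–192, the pin top is at about (186,33), the crest line is near row 33, and the cheek outer edges are at 217/299 (row 198) and about 212/307 (row 20).

Run:
```python
from h import *
d=load("pics/w1.npy"); im=d["image"].astype(int)
for z,u,v,n in [(50,225,176,'rol L'),(50,292,176.5,'rol R'),(50,258.5,176,'rol C'),(44,216.5,199,'cheek L foot'),(44,299.5,199,'cheek R foot'),(57.6,217,34,'crestL'),(57.6,299,33,'crestR'),(121.5,186,33,'pin')]:
    print(n,onz(d,u,v,z).round(1))
hsv=cv2.cvtColor(d["image"],cv2.COLOR_RGB2HSV)
m=(hsv[...,1]>110)&(hsv[...,0]<25)
for v in (20,70,120,150,180,197):
    r=np.where(m[v,200:320])[0]+200; print(v,r.min(),r.max())
# roller rows at col 258
print([tuple(im[v,258]) for v in range(150,204,2)])
a=load("pics/a.npy"); 
print(two(a,(235+270/5-.4,120+216/5-.4),d,(186,33)))
```

```text
rol L [ 449.2 -374.2   50. ]
rol R [ 532.8 -371.6   50. ]
rol C [ 490.9 -372.6   50. ]
cheek L foot [ 438.1 -406.4   44. ]
cheek R foot [ 545.2 -402.1   44. ]
crestL [ 438.9 -214.    57.6]
crestR [ 528.5 -209.4   57.6]
pin [ 418.3 -226.3  121.5]
20 211 305
70 213 303
120 215 300
150 216 300
180 217 297
197 219 296
[(np.int64(162), np.int64(138), np.int64(104)), (np.int64(168), np.int64(141), np.int64(105)), (np.int64(176), np.int64(151), np.int64(111)), (np.int64(177), np.int64(149), np.int64(113)), (np.int64(184), np.int64(156), np.int64(118)), (np.int64(87), np.int64(85), np.int64(82)), (np.int64(98), np.int64(99), np.int64(99)), (np.int64(103), np.int64(101), np.int64(102)), (np.int64(106), np.int64(106), np.int64(107)), (np.int64(112), np.int64(113), np.int64(114)), (np.int64(117), np.int64(117), np.int64(116)), (np.int64(117), np.int64(118), np.int64(119)), (np.int64(128), np.int64(129), np.int64(131)), (np.int64(128), np.int64(128), np.int64(131)), (np.int64(131), np.int64(131), np.int64(133)), (np.int64(130), np.int64(130), np.int64(131)), (np.int64(117), np.int64(119), np.int64(119)), (np.int64(115), np.int64(115), np.int64(117)), (np.int64(110), np.int64(110), np.int64(111)), (np.int64(107), np.int64(107), np.int64(110)), (np.int64(97), np.int64(97), np.int64(97)), (np.int64(196), np.int64(174), np.int64(130)), (np.int64(243), np.int64(242), np.int64(193)), (np.int64(171), np.int64(165), np.int64(123)), (np.int64(220), np.int64(156), np.int64(112)), (np.int64(203), np.int64(151), np.int64(117)), (np.int64(230), np.int64(236), np.int64(236))]
(array([ 416.44547871, -225.20730551,  114.4880932 ]), np.float64(0.8338867398852806))
```

The measurements agree: ramp origin about (486.5,-276.5), yaw 92.4°, roller centre (491,-372.6,50) and crest at y≈-211. The fingers, 40 mm apart, go down behind the roller.

Call:
{"api": "servo_tool", "payload": {"increments": [[0.4,-3,-2,0,0,0,-0.1],[0.4,-5.6,-5,0,0,0,-0.1],[0.4,-5.6,-9,0,0,0,-0.1],[0.4,-5.6,-13,0,0,0,-0.1],[0.4,-5.6,-16,0,0,0,-0.1],[0.4,-5.6,-18.5,0,0,0,-0.1],[0.4,-5.6,-20.3,0,0,0,-0.1],[0.4,-5.6,-21.2,0,0,0,-0.1],[0.4,-5.6,-21.2,0,0,0,-0.1],[0.4,-5.6,-21.2,0,0,0,-0.1]]}}

```text
t: 2.07
ee_pos: [492.8, -415.5, 44.2]
orientation: [-2.173, -2.268, -0.0]
ft_force: [-0.2, -0.0, 0.6]
width: 39.3
grasp_force: 0.0
```

Run:
```python
from h import *
b=snap("side","pics/b3.png")
B=b["image"][200:320,225:345,::-1]; cv2.imwrite("pics/b3.png",cv2.resize(B,None,fx=5,fy=5,interpolation=cv2.INTER_CUBIC))
o=ctrl.get_obs();print(o["ee_pos"],o["ft_force"])
```

```text
[ 493.40344676 -415.87937572   45.0378841 ] [-0.67599035 -0.7143109  -0.43744048]
```

View pics/b3.png

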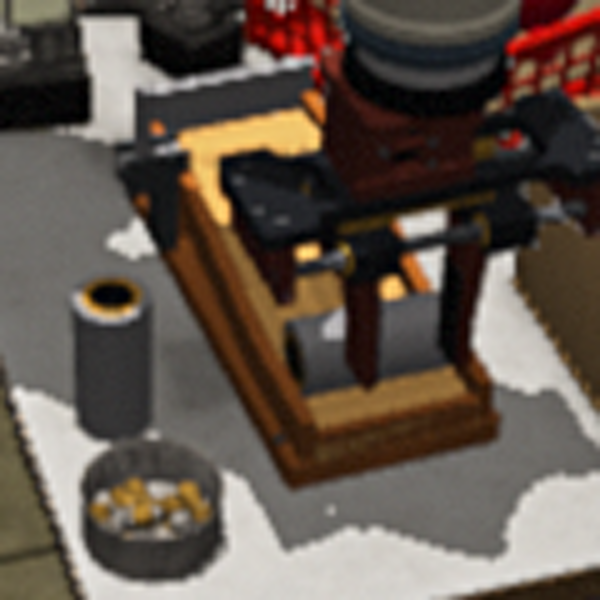

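Run:
```python
from h import *
b=load("pics/b3.npy")
fb=lambda u,v:(225+u/5-.4,200+v/5-.4)
for n,u,v in [("tipL",365,388),("tipR",458,362),("peg",285,302)]:
  for y in (-380,-415,-450):
    o,r=ray(b,*fb(u,v)); print(n,y,(o+r*(y-o[1])/r[1]).round(1))
```

```text
tipL -380 [ 486.2 -380.    28.5]
tipL -415 [ 471.8 -415.    61.1]
tipL -450 [ 457.4 -450.    93.7]
tipR -380 [ 536.2 -380.    33.6]
tipR -415 [ 519.9 -415.    66. ]
tipR -450 [ 503.5 -450.    98.4]
peg -380 [ 442.  -380.    93.8]
peg -415 [ 429.4 -415.   123.8]
peg -450 [ 416.8 -450.   153.8]
```

The fingers stand behind the roller (tips at crop (365,388) and (458,362)), and the gripper body is clear of everything. I'll push gently along the landing.

Call:
{"api": "servo_tool", "payload": {"increments": [[0,0.3,0,0,0,0,-0.1],[0,0.6,0,0,0,0,-0.1],[0,0.9,0,0,0,0,-0.1],[0,1.2,0,0,0,0,-0.1],[-0.1,1.5,0,0,0,0,-0.1],[-0.1,1.8,0,0,0,0,-0.1],[-0.1,2.1,0,0,0,0,-0.1],[-0.1,2.4,0,0,0,0,-0.1],[-0.1,2.7,0,0,0,0,-0.1],[-0.1,3.0,0,0,0,0,-0.1],[-0.1,3.3,0,0,0,0,-0.1],[-0.2,3.6,0,0,0,0,-0.1],[-0.2,3.9,0,0,0,0,-0.1],[-0.2,4.2,0.1,0,0,0,-0.1],[-0.2,4.5,0.2,0,0,0,-0.1],[-0.2,4.8,0.2,0,0,0,-0.1],[-0.2,5.1,0.3,0,0,0,-0.1],[-0.2,5.4,0.3,0,0,0,-0.1],[-0.2,5.7,0.4,0,0,0,-0.1],[-0.2,6.0,0.4,0,0,0,-0.1]]}}

```text
t: 3.78
ee_pos: [491.0, -354.8, 48.0]
orientation: [2.172, 2.27, 0.0]
ft_force: [-1.0, -0.9, 0.1]
width: 39.4
grasp_force: 0.0
```

Run:
```python
from h import *
d=wsnap("pics/w2.png"); print(ctrl.get_obs()["ft_force"])
b=snap("side","pics/b4.png")
B=cv2.resize(b["image"][190:300,235:345,::-1],(400,400),interpolation=cv2.INTER_CUBIC)
W=cv2.resize(d["image"][:,:,::-1],(400,300)); c=np.zeros((400,800,3),np.uint8); c[:,:400]=B; c[:300,400:]=W; cv2.imwrite("pics/c4.png",c)
```

```text
[ 491.  -354.8   48. ] [[-0.044, 0.999, 0.0], [0.999, 0.044, -0.0], [-0.0, 0.0, -1.0]] [-0.65  0.59  1.76 -0.    0.79 -0.69]
[-0.14254172  0.55525694 -0.32160317]
```

View pics/c4.png

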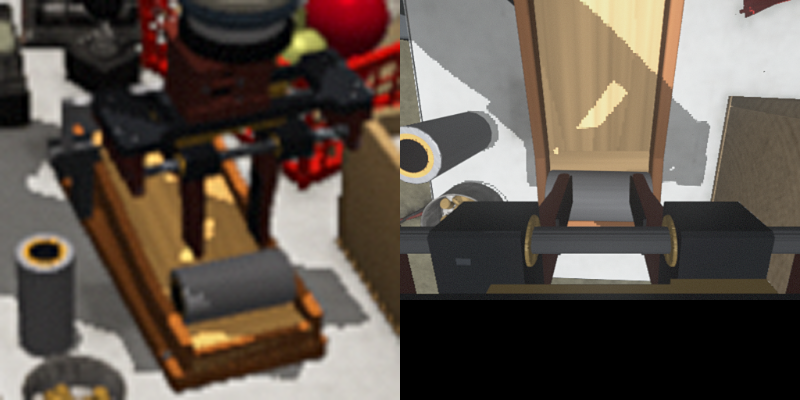

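The fingers are now uphill of the roller, which hasn't moved (side px (299.6,267.8) as before), and there was no contact force. So they passed over it, and the real tips must stand higher than the reported TCP. I'll triangulate them.

Run:
```python
from h import *
b=load("pics/b4.npy"); d=load("pics/w2.npy")
f=lambda u,v:(235+u*.275,190+v*.275)
g=lambda u,v:((u-400)*1.28,v*1.28)
for n,p,q in [("tipL",(193,255),(562,178)),("tipR",(258,246),(640,175)),("roller",(235,283),(602,193))]:
    print(n,two(b,f(*p),d,g(*q)))
    for y in (-335,-355,-375):
        o,r=ray(b,*f(*p)); print("   ",(o+r*(y-o[1])/r[1]).round(1))
print("roller wrist@50",onz(d,*g(602,193),50))
print(d["tool_from_camera"].round(2), d["fx"])
```

```text
tipL (array([ 465.68031619, -352.045443  ,   66.59413195]), np.float64(7.051779109714991))
    [ 475.9 -335.    50.9]
    [ 468.3 -355.    68.1]
    [ 460.7 -375.    85.3]
tipR (array([ 519.38878823, -348.72187893,   59.73718519]), np.float64(0.298492002458399))
    [ 525.2 -335.    47.9]
    [ 516.5 -355.    65.2]
    [ 507.9 -375.    82.5]
roller (array([ 493.2555464 , -369.86613885,   49.01756702]), np.float64(2.406923174435807))
    [ 509.  -335.    17.6]
    [ 500.7 -355.    35.6]
    [ 492.4 -375.    53.5]
roller wrist@50 [ 492.07787913 -369.01238156   50.        ]
[[  -0.      0.96    0.26   71.99]
 [   1.      0.     -0.     -0.6 ]
 [  -0.      0.26   -0.96 -188.29]
 [   0.      0.      0.      1.  ]] 322.49358661776967
```

The tips stand about 22 mm above the TCP point with the fingers part open, because the fingers retract as they open. I'll go back up and over, and push with them shut, where the TCP is the tip by definition.

Call:
{"api": "servo_tool", "payload": {"increments": [[0,0,3,0,0,0,-0.1],[0,0,7,0,0,0,-0.5],[0,-2,8,0,0,0,-1],[0.1,-4.5,8,0,0,0,-1],[0.3,-6.7,8,0,0,0,-1],[0.3,-6.7,8,0,0,0,-1],[0.3,-6.7,8,0,0,0,-1],[0.3,-6.7,5,0,0,0,-1],[0.3,-6.7,2,0,0,0,-1],[0.3,-6.7,0.3,0,0,0,-1],[0.3,-6.7,-0.3,0,0,0,-1],[0.3,-6.7,-0.3,0,0,0,-1],[0.3,-6.7,-0.3,0,0,0,-1]]}}

```text
t: 4.97
ee_pos: [494.2, -421.6, 45.2]
orientation: [-2.171, -2.27, -0.0]
ft_force: [0.3, -0.2, -0.3]
width: 0.3
grasp_force: 0.0
```

Run:
```python
from h import *
d=wsnap("pics/w5.png"); print(ctrl.get_obs()["ft_force"])
b=snap("side","pics/b5.png")
B=cv2.resize(b["image"][190:300,235:345,::-1],(400,400),interpolation=cv2.INTER_CUBIC)
W=cv2.resize(d["image"][:,:,::-1],(400,300)); c=np.zeros((400,800,3),np.uint8); c[:,:400]=B; c[:300,400:]=W; cv2.imwrite("pics/c5.png",c)
```

```text
[ 494.2 -421.6   45.2] [[-0.045, 0.999, -0.0], [0.999, 0.045, 0.0], [0.0, -0.0, -1.0]] [-0.72  0.65  1.65  0.    0.84 -0.77]
[-0.09386246  0.51807799  0.8165526 ]
```

View pics/c5.png

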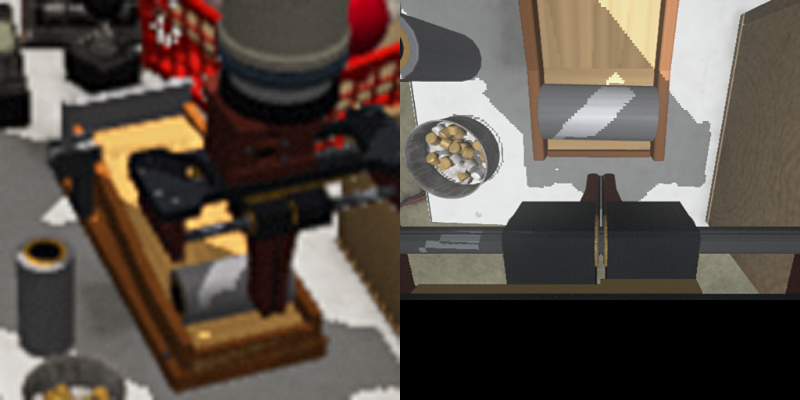

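The shut fingers hang just behind the roller (side crop tip (265,312)). I'll check the tip's height before trusting it.

Run:
```python
from h import *
b=load("pics/b5.npy"); d=load("pics/w5.npy")
f=lambda u,v:(235+u*.275,190+v*.275)
g=lambda u,v:((u-400)*1.28,v*1.28)
print(two(b,f(266,312),d,g(600,174)))
for y in (-400,-411,-421): 
    o,r=ray(b,*f(266,312)); print((o+r*(y-o[1])/r[1]).round(1))
def proj(d,P):
    q=np.linalg.inv(d["extrinsics"])@np.r_[P,1]; return d["cx"]+d["fx"]*q[0]/-q[2], d["cy"]-d["fy"]*q[1]/-q[2]
u,v=proj(b,[494,-421.6,45.2]); print("TCP in side crop",(u-235)/.275,(v-190)/.275)
u,v=proj(d,[494,-421.6,45.2]); print("TCP in wrist view",u/1.28+400,v/1.28)
for P in ([491,-372.6,50],[438,-404,44],[545,-400,44]):
    u,v=proj(d,P); w=proj(b,P); print(P,"wrist",u/1.28+400,v/1.28,"side",(w[0]-235)/.275,(w[1]-190)/.275)
```

```text
(array([ 495.64399132, -415.86928335,   60.17128395]), np.float64(6.005937740416365))
[ 505.9 -400.    44.9]
[ 501.  -411.    55.2]
[ 496.6 -421.    64.5]
TCP in side crop 261.2397272745275 335.3995329520384
TCP in wrist view 601.1823950439256 175.41271388487803
[491, -372.6, 50] wrist 599.9423452756187 114.3776656542434 side 231.66100218771194 285.1612526328422
[438, -404, 44] wrist 530.3927752965648 150.89196889006467 side 173.6215906463601 335.53494276555716
[545, -400, 44] wrist 667.6118041353917 151.45967010621223 side 319.1049307802142 302.4531343503227
```

The side view puts the tip near z≈64 where the tool reports 45. I'll settle it by touch: lower gently onto the ramp's fixed lip (34 mm high) behind the roller.

Call:
{"api": "servo_tool", "payload": {"increments": [[0,0.5,0,0,0,0,-1],[0,0.9,-0.2,0,0,0,-1],[0,0.9,-0.4,0,0,0,-1],[0,0.9,-0.6,0,0,0,-1],[0,0.9,-0.8,0,0,0,-1],[0,0.9,-1.0,0,0,0,-1],[0,0.9,-1.2,0,0,0,-1],[0,0.9,-1.3,0,0,0,-1],[0,0.9,-1.3,0,0,0,-1]]}}

```text
t: 5.82
ee_pos: [493.7, -413.0, 31.4]
orientation: [-2.172, -2.269, 0.0]
ft_force: [-0.4, 0.4, -0.4]
width: 0.5
grasp_force: 0.0
```

Run:
```python
from h import *
o=ctrl.get_obs();print(o["ee_pos"],o["ft_force"],o["qpos"])
d=load("pics/w1.npy")
for p in ((345,130),(380,120),(372,280)): print(p,onz(d,*p,121).round(0))
b=snap("side","pics/b6.png"); p=load("pics/b5.npy")
df=np.abs(b["image"].astype(int)-p["image"]).sum(2)[255:300,290:325]
m=df>60; print("moved rows",np.where(m.any(1))[0]+255)
```

```text
[ 493.69292599 -412.97883807   31.42304065] [-0.42529383  0.40701609 -0.43435057] [-7.15101575e-01  6.59219454e-01  1.66961414e+00  6.21213961e-06
  8.13373088e-01 -7.59005120e-01]
(345, 130) [ 573. -307.  121.]
(380, 120) [ 606. -297.  121.]
(372, 280) [ 622. -471.  121.]
moved rows [255 256 257 258 259 260 261 262 263 264 265 266 267 268 269 270 271 272
 273 274 275 276 277 278 279 281 282]
```

No contact at a reported z of 31, so the tip really is higher. I'll continue down until it touches the lip.

Call:
{"api": "servo_tool", "payload": {"increments": [[0,0,-0.3,0,0,0,-1],[0,0,-0.6,0,0,0,-1],[0,0,-0.9,0,0,0,-1],[0,0,-1.1,0,0,0,-1],[0,0,-1.3,0,0,0,-1],[0,0,-1.5,0,0,0,-1],[0,0,-1.5,0,0,0,-1]]}}

```text
t: 6.45
ee_pos: [493.7, -412.8, 16.4]
orientation: [-2.171, -2.269, 0.0]
ft_force: [0.4, 0.0, 0.5]
width: 0.4
grasp_force: 0.0
```

Call:
{"api": "servo_tool", "payload": {"increments": [[0,0,-0.15,0,0,0,-1],[0,0,-0.3,0,0,0,-1],[0,0,-0.45,0,0,0,-1],[0,0,-0.6,0,0,0,-1],[0,0,-0.6,0,0,0,-1]]}}

```text
t: 6.87
ee_pos: [493.7, -412.9, 10.5]
orientation: [-2.172, -2.27, 0.0]
ft_force: [0.0, -0.5, -0.1]
width: 0.4
grasp_force: 0.0
```

Run:
```python
from h import *
o=ctrl.get_obs();print(o["ee_pos"],o["ft_force"])
d=wsnap("pics/w7.png")
b=snap("side","pics/b7.png")
B=cv2.resize(b["image"][190:300,235:345,::-1],(400,400),interpolation=cv2.INTER_CUBIC)
B=cv2.convertScaleAbs(B,alpha=1.5,beta=15)
W=cv2.resize(d["image"][:,:,::-1],(400,300)); c=np.zeros((400,800,3),np.uint8); c[:,:400]=B; c[:300,400:]=W; cv2.imwrite("pics/c7.png",c)
```

```text
[ 493.74947859 -412.88372429   10.5313073 ] [ 0.00994295 -0.50542359 -0.07453029]
[ 493.7 -412.9   10.5] [[-0.044, 0.999, -0.0], [0.999, 0.044, 0.0], [0.0, -0.0, -1.0]] [-0.71  0.69  1.67 -0.    0.78 -0.76]
```

View pics/c7.png

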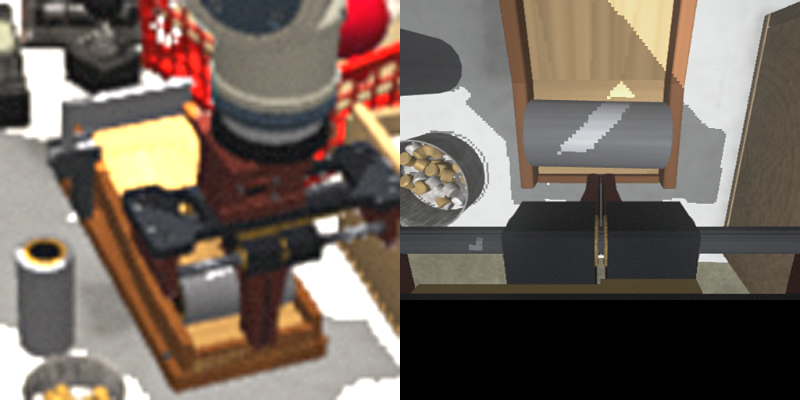

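The tip is now at lip height (side crop (262,345), z≈33) with a reported z of 10.5, so the tips stand about 21 mm above the reported TCP. I'll lift to mid-roller height, push along the landing, then lean the tool 12° once past the lip to match the slope.

Call:
{"api": "servo_tool", "payload": {"increments": [[-0.1,0,0.7,0,0,0,-1],[-0.1,0,1.2,0,0,0,-1],[-0.1,0.3,1.2,0,0,0,-1],[-0.1,0.6,1.2,0,0,0,-1],[-0.1,0.9,1.2,0,0,0,-1],[-0.1,1.2,1.2,0,0,0,-1],[-0.2,1.5,1.2,0,0,0,-1],[-0.2,1.8,1.2,0,0,0,-1],[-0.2,2.1,1.2,0,0,0,-1],[-0.2,2.4,1.2,0,0,0,-1],[-0.2,2.8,1.1,3,0,0,-1],[-0.2,3.2,1.0,5,0,0,-1],[-0.3,3.6,0.9,7,0,0,-1],[-0.3,4.0,0.8,9,0,0,-1],[-0.3,4.4,0.75,11,0,0,-1],[-0.3,4.7,0.75,12,0,0,-1]]}}

```text
t: 8.3
ee_pos: [491.1, -366.6, 18.3]
orientation: [-2.066, -2.159, -0.228]
ft_force: [-0.0, -3.8, 1.3]
width: 0.4
grasp_force: 1.5
```

Run:
```python
from h import *
d=wsnap("pics/w8.png"); print(ctrl.get_obs()["ft_force"])
b=snap("side","pics/b8.png")
B=cv2.resize(b["image"][190:300,235:345,::-1],(400,400),interpolation=cv2.INTER_CUBIC)
B=cv2.convertScaleAbs(B,alpha=1.5,beta=15)
W=cv2.resize(d["image"][:,:,::-1],(400,300)); c=np.zeros((400,800,3),np.uint8); c[:,:400]=B; c[:300,400:]=W; cv2.imwrite("pics/c8.png",c)
```

```text
[ 491.1 -366.6   18.3] [[-0.044, 0.999, 0.001], [0.977, 0.043, 0.208], [0.208, 0.01, -0.978]] [-0.75  0.7   1.64  0.19  0.95 -0.91]
[ 0.97609022 -0.72286975  0.35474873]
```

View pics/c8.png

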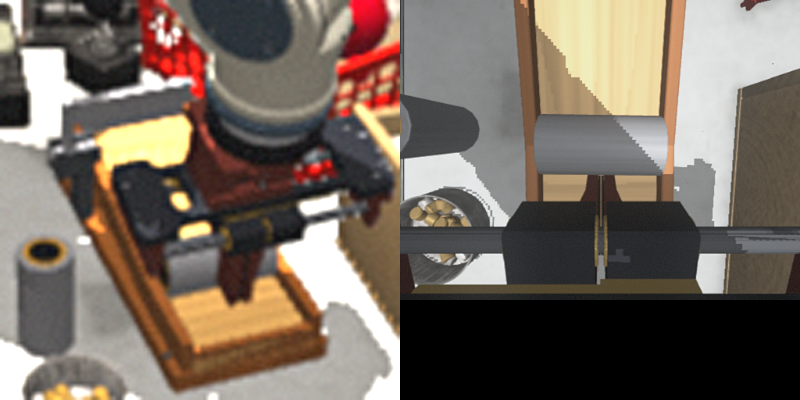

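The push works: the roller (wrist composite columns 537–670, rows 113–175) is square to the lane, against the fingertips at the foot of the slope. Now up the slope at 60 mm/s, following its grade.

Call:
{"api": "servo_tool", "payload": {"increments": [[0,0.4,0.05,0,0,0,-1],[0,0.9,0.15,0,0,0,-1],[-0.1,1.4,0.25,0,0,0,-1],[-0.1,1.9,0.4,0,0,0,-1],[-0.1,2.4,0.5,0,0,0,-1],[-0.1,2.9,0.6,0,0,0,-1],[-0.1,3.4,0.7,0,0,0,-1],[-0.2,3.9,0.8,0,0,0,-1],[-0.2,4.4,0.9,0,0,0,-1],[-0.2,4.9,1.0,0,0,0,-1],[-0.2,5.4,1.1,0,0,0,-1],[-0.2,5.9,1.25,0,0,0,-1],[-0.3,6.4,1.35,0,0,0,-1],[-0.3,6.9,1.45,0,0,0,-1],[-0.3,7.3,1.55,0,0,0,-1],[-0.3,7.6,1.6,0,0,0,-1],[-0.3,7.8,1.65,0,0,0,-1]]}}

```text
t: 9.82
ee_pos: [487.9, -287.5, 34.9]
orientation: [-2.066, -2.159, -0.227]
ft_force: [0.8, -4.0, 1.8]
width: -0.0
grasp_force: 1.4
```

```bash
cat >> h.py <<'E'
def roller(d,z):
    hsv=cv2.cvtColor(d["image"],cv2.COLOR_RGB2HSV); m=((hsv[...,1]<40)&(hsv[...,2]>40)&(hsv[...,2]<215)).astype(np.uint8)
    m[250:]=0; m[:,:165]=0; m[:,350:]=0
    n,l,s,c=cv2.connectedComponentsWithStats(cv2.morphologyEx(m,cv2.MORPH_OPEN,np.ones((5,5))))
    for i in range(1,n):
        x,y,w,h,A=s[i]
        if A>600: print("blob",x,y,w,h,A,onz(d,x+w/2,y+h/2,z).round(1),"L/R",onz(d,x,y+h/2,z)[0].round(),onz(d,x+w,y+h/2,z)[0].round())
E
python3 - <<'E'
from h import *
roller(load("pics/w8.npy"),50)
d=wsnap("pics/w9.png"); print(ctrl.get_obs()["ft_force"]); roller(d,67)
E
```

```text
blob 171 146 172 79 12260 [ 489.4 -341.4   50. ] L/R 445.0 534.0
[ 487.9 -287.5   34.9] [[-0.044, 0.999, -0.0], [0.977, 0.043, 0.208], [0.208, 0.009, -0.978]] [-0.65  0.62  1.76  0.21  0.9  -0.84]
[-0.31141529 -1.69364037  0.72460461]
blob 165 0 185 15 2348 [ 482.7 -172.9   67. ] L/R 436.0 529.0
blob 172 147 172 78 11492 [ 486.7 -262.5   67. ] L/R 442.0 531.0
```

The roller follows squarely, with force about 4 N. Now the last stretch, slowing over the crest.

Call:
{"api": "servo_tool", "payload": {"increments": [[0,0.4,0.1,0,0,0,-1],[0,0.8,0.2,0,0,0,-1],[-0.1,1.3,0.3,0,0,0,-1],[-0.1,1.8,0.4,0,0,0,-1],[-0.1,2.3,0.5,0,0,0,-1],[-0.1,2.8,0.6,0,0,0,-1],[-0.1,3.3,0.7,0,0,0,-1],[-0.1,3.8,0.8,0,0,0,-1],[-0.2,4.2,0.9,0,0,0,-1],[-0.2,4.5,0.95,0,0,0,-1],[-0.2,4.8,1.0,0,0,0,-1],[-0.2,5.1,1.1,0,0,0,-1],[-0.2,5.3,1.1,0,0,0,-1],[-0.2,5.5,1.15,0,0,0,-1],[-0.2,5.7,1.15,0,0,0,-1],[-0.2,5.9,1.15,0,0,0,-1],[-0.2,5.9,1.15,0,0,0,-1],[-0.2,5.9,1.15,0,0,0,-1],[-0.2,5.9,1.15,0,0,0,-1]]}}

```text
t: 11.45
ee_pos: [485.9, -229.0, 46.3]
orientation: [-2.066, -2.159, -0.227]
ft_force: [0.0, -0.3, -0.2]
width: 0.7
grasp_force: 0.0
```

Run:
```python
from h import *
d=wsnap("pics/w10.png"); print(ctrl.get_obs()["ft_force"]); roller(d,74.7)
im=d["image"]; print([(v,int(im[v,215].mean()),int(np.ptp(im[v,215]))) for v in range(60,230,5)])
```

```text
[ 485.9 -229.    46.3] [[-0.044, 0.999, -0.0], [0.977, 0.043, 0.208], [0.208, 0.009, -0.978]] [-0.57  0.57  1.84  0.23  0.86 -0.78]
[0.06389925 0.38629804 0.84502602]
blob 165 0 185 194 18740 [ 482.6 -157.8   74.7] L/R 435.0 531.0
[(60, 215, 0), (65, 215, 1), (70, 213, 1), (75, 204, 2), (80, 196, 0), (85, 198, 2), (90, 199, 0), (95, 196, 5), (100, 193, 5), (105, 221, 5), (110, 222, 7), (115, 148, 4), (120, 148, 6), (125, 171, 6), (130, 183, 7), (135, 193, 6), (140, 119, 2), (145, 124, 4), (150, 134, 6), (155, 128, 6), (160, 126, 6), (165, 125, 4), (170, 120, 5), (175, 119, 4), (180, 113, 5), (185, 106, 3), (190, 90, 1), (195, 120, 50), (200, 139, 57), (205, 138, 60), (210, 137, 61), (215, 140, 61), (220, 138, 61), (225, 138, 63)]
```

The force has dropped to zero and the roller has run ahead of the tips. I'll lift straight clear, straighten the tool, and stage to the left of the pin at height. Then I'll measure the roller.

Call:
{"api": "servo_tool", "payload": {"increments": [[0,-0.3,1,0,0,0,-1],[0,-0.5,4,0,0,0,-1],[0,-0.5,8,0,0,0,-1],[0,-0.5,11,-6,0,0,-1],[-3,0,11,-12,0,0,-1],[-6,0.5,11,-12,0,0,-1],[-9,0.5,11,-12,0,0,-1],[-11.5,0.5,11,-12,0,0,-1],[-11.5,0.5,11,-12,0,0,-1],[-11.5,0.5,11,-12,0,0,-1]]}}

```text
t: 12.33
ee_pos: [370.5, -224.3, 157.3]
orientation: [2.173, 2.267, 0.0]
ft_force: [0.1, -0.5, 0.5]
width: 0.2
grasp_force: 0.0
```

Run:
```python
from h import *
d=wsnap("pics/w11.png"); b=snap("side","pics/b11.png"); a=snap("scene","pics/a11.png")
def tang(d,u,v,zc,sgn):  # centre y of cylinder (axis ~x) whose silhouette passes (u,v)
    o,r=ray(d,u,v); r=r[1:]/np.linalg.norm(r[1:]); n=np.array([-r[1],r[0]]); n*=np.sign(n[0])*sgn
    return [round(o[1]+r[0]*((zc-n[1]*20-o[2])/r[1])+n[0]*20,1)]
print("check w9 (-262.5)",tang(load("pics/w9.npy"),215,224.5,67.5,1)); print("w10",tang(load("pics/w10.npy"),215,192.5,74.7,1))
# side: columns through lane, grey profile
im=b["image"]
for u in (268,276,284):
    print(u,[(v,tuple(int(x) for x in im[v,u])) for v in range(212,246,2)])
def proj(d,P):
    q=np.linalg.inv(d["extrinsics"])@np.r_[P,1]; return np.round([d["cx"]+d["fx"]*q[0]/-q[2], d["cy"]-d["fy"]*q[1]/-q[2]],1)
for P in ([482.8,-189.5,74.7],[415,-223,121.5],[443,-221,121.5]): print(P,proj(a,P),proj(b,P),proj(d,P))
```

```text
[ 370.5 -224.3  157.3] [[-0.043, 0.999, 0.001], [0.999, 0.043, -0.001], [-0.001, 0.001, -1.0]] [-0.57  0.2   2.07 -0.    0.87 -0.61]
check w9 (-262.5) [np.float64(-263.1)]
w10 [np.float64(-188.5)]
268 [(212, (7, 5, 3)), (214, (86, 83, 84)), (216, (89, 86, 86)), (218, (90, 87, 89)), (220, (89, 87, 87)), (222, (75, 73, 73)), (224, (64, 62, 61)), (226, (52, 50, 51)), (228, (43, 45, 45)), (230, (105, 80, 45)), (232, (133, 98, 51)), (234, (141, 104, 55)), (236, (138, 101, 54)), (238, (133, 97, 51)), (240, (129, 95, 50)), (242, (195, 147, 77)), (244, (213, 153, 79))]
276 [(212, (188, 183, 176)), (214, (169, 168, 167)), (216, (177, 173, 174)), (218, (170, 166, 168)), (220, (138, 136, 136)), (222, (105, 102, 101)), (224, (73, 70, 71)), (226, (40, 42, 42)), (228, (95, 72, 45)), (230, (179, 135, 72)), (232, (245, 204, 111)), (234, (199, 153, 81)), (236, (179, 139, 73)), (238, (151, 111, 59)), (240, (150, 109, 56)), (242, (243, 213, 121)), (244, (238, 204, 113))]
284 [(212, (173, 174, 174)), (214, (178, 176, 176)), (216, (173, 171, 171)), (218, (149, 146, 147)), (220, (116, 114, 114)), (222, (79, 78, 79)), (224, (47, 48, 47)), (226, (78, 62, 46)), (228, (185, 144, 76)), (230, (234, 186, 99)), (232, (236, 189, 102)), (234, (238, 196, 107)), (236, (238, 197, 108)), (238, (236, 192, 105)), (240, (234, 187, 101)), (242, (236, 191, 104)), (244, (237, 199, 108))]
[482.8, -189.5, 74.7] [267.1 169.7] [273.3 221.3] [391.8 155.6]
[415, -223, 121.5] [288.7 162. ] [253.2 217.7] [318.6 207.4]
[443, -221, 121.5] [281.5 159.4] [263.  215.7] [357.1 206.3]
```

The roller measures y≈-188.5 against -189.5 expected at the seat, so it is seated. Now down to the left of the pin, then push it in along ramp -y.

Call:
{"api": "servo_tool", "payload": {"increments": [[0,0.1,-3,0,0,0,-1],[0,0.1,-6,0,0,0,-1],[0,0.1,-8,0,0,0,-1],[0.5,0.1,-8.1,0,0,0,-1],[1,0.1,-8.1,0,0,0,-1],[1.5,0.1,-8.1,0,0,0,-1],[2,0.1,-8.1,0,0,0,-1],[2.4,0.1,-8.1,0,0,0,-1],[2.8,0.2,-8.1,0,0,0,-1],[3.2,0.2,-8.1,0,0,0,-1],[3.6,0.2,-8.1,0,0,0,-1],[4.0,0.2,-8.1,0,0,0,-1]]}}

```text
t: 13.48
ee_pos: [411.0, -221.8, 75.6]
orientation: [-2.172, -2.27, 0.0]
ft_force: [-1.7, 0.3, 0.6]
width: 0.7
grasp_force: 0.9
```

Run:
```python
from h import *
d=wsnap("pics/w12.png"); print(ctrl.get_obs()["ft_force"])
```

```text
[ 411.  -221.8   75.6] [[-0.044, 0.999, -0.0], [0.999, 0.044, 0.0], [0.0, -0.0, -1.0]] [-0.52  0.39  2.05 -0.    0.7  -0.56]
[-0.91074511  0.58669447  0.99243604]
```

It is in contact (grasp force 0.9). Continuing.

Call:
{"api": "servo_tool", "payload": {"increments": [[0.3,0,0,0,0,0,-1],[0.6,0,0,0,0,0,-1],[0.9,0,0,0,0,0,-1],[1.2,0,0,0,0,0,-1],[1.5,0.1,0,0,0,0,-1]]}}

```text
t: 13.95
ee_pos: [426.2, -221.2, 75.3]
orientation: [2.172, 2.27, -0.0]
ft_force: [-1.4, -1.0, 0.4]
width: 0.5
grasp_force: 0.9
```

Call:
{"api": "servo_tool", "payload": {"increments": [[0.2,0,0,0,0,0,-1],[0.4,0,0,0,0,0,-1],[0.4,0,0,0,0,0,-1]]}}

```text
t: 14.2
ee_pos: [428.1, -220.9, 75.2]
orientation: [-2.169, -2.268, 0.004]
ft_force: [-9.4, -3.1, 5.7]
width: 0.6
grasp_force: 4.8
```

The stop came at x≈428, as predicted for full travel, with force at 9 N. One small extra push, then I'll back off, rise, and check the pin and roller.

Call:
{"api": "servo_tool", "payload": {"increments": [[0.2,0,0,0,0,0,-1],[0.2,0,0,0,0,0,-1]]}}

```text
t: 14.37
ee_pos: [428.3, -220.8, 75.2]
orientation: [-2.166, -2.267, 0.007]
ft_force: [-15.2, -5.0, 11.1]
width: 0.6
grasp_force: 8.3
```

Call:
{"api": "servo_tool", "payload": {"increments": [[-0.8,0,0,0,0,0,-1],[-2.5,0,0,0,0,0,-1],[-5,0,0,0,0,0,-1],[-6,0,3,0,0,0,-1],[-6,0,7,0,0,0,-1],[-6,-3,11,0,0,0,-1],[-6,-7,14,0,0,0,-1],[-6,-11,17,0,0,0,-1],[-6,-15,18,0,0,0,-1],[-6,-16,18,0,0,0,-1],[-6,-16,18,0,0,0,-1]]}}

```text
t: 15.28
ee_pos: [373.6, -387.3, 258.4]
orientation: [2.169, 2.261, -0.002]
ft_force: [1.0, -0.4, 0.0]
width: 0.8
grasp_force: 0.0
```

Run:
```python
from h import *
d=wsnap("pics/w13.png"); b=snap("side","pics/b13.png"); a=snap("scene","pics/a13.png")
def proj(d,P):
    q=np.linalg.inv(d["extrinsics"])@np.r_[P,1]; return np.array([d["cx"]+d["fx"]*q[0]/-q[2], d["cy"]-d["fy"]*q[1]/-q[2]])
for n,P in (("out",[415.5,-224,121.5]),("in",[443.5,-222.5,121.5])): print(n,proj(a,P).round(1),proj(d,P).round(1))
# pin moved: difference scene now vs start, around pin
a0=load("pics/a.npy")
df=np.abs(a["image"].astype(int)-a0["image"]).sum(2)[150:185,262:305]
for r in df[::2,::2]: print(' '.join(f"{int(x):3d}" for x in r))
im=d["image"]; P=proj(d,[482.8,-189.5,74.7]); print("roller px",P)
u=int(P[0]); print([(v,im[v,u].tolist()) for v in range(max(0,int(P[1])-40),int(P[1])+40,4)])
```

```text
[ 373.6 -387.3  258.4] [[-0.041, 0.999, 0.005], [0.999, 0.041, -0.007], [-0.007, 0.005, -1.0]] [-0.83  0.22  1.77 -0.    1.15 -0.87]
out [288.7 161.7] [310.2   0. ]
in [281.5 159.1] [341.5  -0.4]
 21  24  22  21  20   8   9  17  17  19  98 214 234  87 152 169 109 106 151 144  39  80
 21  23  22  16  10   7  22  16  19  15  12  15  38 128   6  32  99 164  92  77  30  53
 24  22  15  10   8  20  17  17  18  16  18  17   8 175 202 189  12  53 126  29 115 120
 24  20  12   8  19  17  16  18  16  17  16  17  20  22  63 212 164 119  24  93  68 229
 16  14  10  17  18  18  14  16  14  19  18  19  18  20  45 190 144  30  58  86 153 238
  9   9  24  16  17  18  15  18  18  25  80  19  18  17  19  14  24  30 111 112 235 231
 79  12  15  18  16  15  16  17  20  76 252  22  17  50  23  10  18 107  56 215 230 234
113 112  67  13  16  17  19  16  22  74 295  20  23 140  65   5  80  85 169 224 225 226
104 104 106 115  95  46  16  16  18 138 245  17  37 104  14   6 105  91 192 196 205 217
137 121 105 109 113 120 122 134 154 262 207   7  47  24   9  35  48 180 193 198 183 188
178 158 138 116 107 103 117 127 262 116  20  33 268  68   0  14 144 181   5   4  18  27
 37 143 189 161 142 120 112 156 327 123  11  11   9  74 355 160 191 193  83  23  24  21
 12  20   7  94 174 165 154 386 121   4   7   0   4   5  10   9 195 197 194  22  25  24
  7   8  11  12  15  38 218 358   5  13   6   9   6   4  17  25  87 215 226  71  23  22
  7   6   5   7   7  11  17   5  18  10   6   3   7  13  23  26  82 231 233  86  30  30
 11   5  10   7   9   8   8   8  11   8   4   3   7  26  23  26  15 225 231 210 184 187
 11  10   8   8   9   7  10  13   8   8   4   7  21  23  21  26  26 209 240 240 242 247
  5   5   7   9   6   8   6   9   6   9  11   9  16  19  22  24  27  57 246 241 239 245
roller px [371.71094242 -21.12332477]
[(0, [94, 85, 76]), (4, [159, 136, 103]), (8, [231, 213, 160]), (12, [231, 206, 154]), (16, [232, 211, 156])]
```

In the scene difference the pin top moved from u≈288 to about 282, as expected. I'll repeat the first wrist view for an exact comparison.

Call:
{"api": "servo_tool", "payload": {"increments": [[3,1,0,0,0,0,-1],[6,2,0,0,0,0,-1],[9,2.9,0,0,0,0,-1],[11.5,2.9,0,0,0,0,-1],[11.5,2.9,0,0,0,0,-1],[11.5,2.9,0,0,0,0,-1]]}}

```text
t: 15.93
ee_pos: [487.4, -349.9, 254.2]
orientation: [-2.167, -2.272, 0.0]
ft_force: [-0.8, 0.5, -0.4]
width: 0.8
grasp_force: 0.0
```

Run:
```python
from h import *
d=wsnap("pics/w14.png"); d0=load("pics/w1.npy")
for D in (d0,d):
    g=cv2.cvtColor(D["image"],cv2.COLOR_RGB2GRAY)
    print("plane"); 
    for v in range(20,50,3): print(v,' '.join(f"{x:3d}" for x in g[v,174:240:2]))
o=ctrl.get_obs(); print(o["t"],o["ft_force"])
print([(v,d["image"][v,258].tolist()) for v in range(0,60,4)])
```

```text
[ 487.4 -349.9  254.2] [[-0.047, 0.999, -0.002], [0.999, 0.047, 0.001], [0.001, -0.002, -1.0]] [-0.64  0.33  1.63  0.    1.19 -0.69]
plane
20 131 135 132 130 123 125 132 132 135 132 132 137 136 137 135 136 137 134 131 174 168 167  97 222 216 208 210 212 210 212 211 216 217
23 132 135 128 116 119 124 110  75  77  74  77  77  74  76  76  78  78  77  71  75  94 104  75 199 210 206 207 209 207 208 208 210 208
26 134 135 108 114 124 129 132  86  72  75  76  73  76  75  72  77  77  79  74  77  58  96  73 122 177 199 204 206 203 204 203 206 204
29 134 136 116 109 120 129 117  68  72  64  51  44  49  50  47  51  46  47  50  50  52  78  71 123 127 123 125 184 205 202 205 203 204
32 133 133 112 106  78  67  66  67  73  68  66 103 108 106 106 107 105 105 107  83  80  74  81 121 121 119 117 120 121 189 198 199 197
35 135 136 124 125 127 111  69  70  69  70  68 103 130 130 129 128 128 129 132  88  75  73  75 134 131 128 134 132 135 136 145 228 223
38 137 136 108 106 107 105 111  79  71  69  69 101 112 110 107 113 109 113 110  85 102  92  63 121 131 130 132 133 135 137 138 135 198
41 135 136 137  
[... 1430 characters left out ...]
  67  72  67 103 103 100 100 101 101  99  98
44 132 129 132 129 134 104  66  70  75  71  71  72  72  72  77  71 122 128 129 128  74  66  68  72  65 114 130 129 128 129 132 132 123
47 133 129 132 130 134 107  70  68  69  69  74  72  72  68  74  76  98 106 103 103 105  76  68  73  68 107 108 109 109 109 108 109 106
15.9833 [ 0.01584169 -0.38000386 -0.12535932]
[(0, [173, 174, 178]), (4, [179, 181, 184]), (8, [206, 208, 214]), (12, [219, 220, 224]), (16, [207, 211, 214]), (20, [177, 181, 185]), (24, [161, 162, 165]), (28, [147, 144, 148]), (32, [115, 115, 116]), (36, [91, 83, 75]), (40, [224, 194, 146]), (44, [231, 216, 159]), (48, [233, 217, 164]), (52, [232, 217, 161]), (56, [230, 213, 157])]
```

The pin top moved from u≈182 to 215 (about 30 mm, i.e. full travel), and the bolt's nose shows in the lane behind the roller. A last roller check, then I'll hand in.

Run:
```python
from h import *
d=load("pics/w14.npy")
for p,D in (((182,29),load("pics/w1.npy")),((215.5,29),d)): print("pin",onz(D,*p,121.5).round(1))
o,r=ray(d,258,35.5); r=r[1:]/np.linalg.norm(r[1:]); n=np.array([-r[1],r[0]]); n*=np.sign(n[0])
print("roller y",o[1]+r[0]*((74.7-n[1]*20-o[2])/r[1])+n[0]*20)
print(ctrl.close_job())
```

```text
pin [ 414.7 -223.1  121.5]
pin [ 443.1 -213.4  121.5]
roller y -187.78055708343354
the job is handed in; nothing more can be done
None
```

The roller is seated against the stop and the keeper bolt is fully in behind it: the pin moved 28.4 mm of its nominal 28, and the roller's centre is about 1–2 mm from the expected stop position. The job is handed in at about 16 s, but the close call returned no verdict.

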